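# Put the tea away and stand up the fallen jars

## Robot

A 7-joint arm with a two-finger parallel gripper is mounted at the origin on the work surface. World frame = base frame: x ahead of the robot, y to its left, z up, the work surface at z = 0. Lengths are in m, angles in rad, forces in N, time in s.
With the tool pointing down it reaches from about 0.425 to 0.975 m from the base axis. Payload 16.7 kg.
Tool frame: the origin (TCP) lies between the finger pads, 19 mm behind the fingertips; this is the grasp point; z points along the fingers, y is the line along which they close (so a half turn about z gives the same grasp; the last joint's range is limited). The gripper opens to 85 mm and grips with 20 to 120 N. Pads are 22 mm wide; open, the fingers measure 114 mm over their backs; the gripper's body (76 mm by 85 mm) begins 54 mm behind the grasp point. The pads swing forward as they close: fully open they stand 13 mm farther back than shut.
Start: joints at [-0.149, 0.426, 0.074, 1.606, -0.034, 1.111, -0.067], TCP at [0.675, -0, 0.25] pointing down, gripper open.
Joint ranges: [-2.85, 2.85], [-0.5, 2.14], [-1.23, 1.37], [0.21, 2.46], [-1.02, 4.16], [0.16, 2.05], [-2.73, 2.73]. Speed limits (rad/s): [1.89, 1.89, 2.39, 2.39, 3.01, 3.01, 3.01].

## Interface

Orientations are given as a unit quaternion [x, y, z, w].
In Python, from station import arm, viewer, order gives the robot as it stands.
- The arm moves only by the tool play_rows, never from a script. Its argument "deltas" is one flat list of numbers, 7 for each row, row after row: the shift along the tool's x, y, z in mm, then the turn, a rotation vector about the tool's x, y, z in degrees, then the finger opening in mm, from 0 to 85.4. A call has 1 to 12 rows; each row shifts and turns the commanded pose from where the row before left it, along the tool's axes as they then stand; what a row does not reach is not made up. A row lasts 1/8 s, in which the tool goes at most 62.5 mm and 10.7 degrees, less where a joint would pass 70% of its speed; a pose out of reach is approached as far as the arm can. A call is refused whole if a number of a shift passes 62.5 or a number of a turn 10.7, either way. A call with a gripper value outside its range is refused whole. The fingers move at their own pace and stop on an object; "squeeze" is the grip in N (left out, the last holds). Time passes only in rows, so rows that do not move let the fingers close. It gives the time, the measured TCP pose, the force, the opening and the grip force at its end, in the units of the state.
- arm.sense(): the state, without advancing time (a new reading comes with each control period).
- viewer.read_camera(name): name is "scene" or "side" or "wrist"; returns the picture (480x640x3 uint8, red, green, blue); there is no depth.
- viewer.camera_params(name): a dict with "fovy" (degrees; the focal length in pixels is half the picture's height over the tangent of half this angle, whatever the lens; pixels are square), "cx", "cy" (the principal point, pixels), "distortion" ([k1, k2, p1, p2, k3] as OpenCV has them; the pictures are not rectified), "rvec" (rotation vector, rad) and "tvec" (3), from world to camera coordinates, as OpenCV has them; the wrist camera has in their place "T_tool_cam" (4x4, takes a point from camera to tool coordinates, whose origin is the TCP and whose axes are the flange's). Camera axes: x right, y down, z forward; pixel columns grow to the right and rows downward; lengths in m; the calibration is good to about 2 mm. A picture is of the moment at which its call begins: read the wrist's pose just before it. camera_params takes no time and is no camera call.
- order.sign_off(): hands the job in; it is judged then, once.
Trained networks look in the newest picture that a camera, given by its name, has taken for a name from the list of things; names that differ only in an ending like _2 or _b are one class to them, and where a whole thing is asked for, a point or a joint stands for the part that bears it (a point fixed in the world has none). Each returns a list of dicts, best first, with "score" (0 to 1); they miss things now and then, are a little off and sometimes report something else, mostly with a low value. They report only what shows in the picture. A call takes as long as a camera call. They do not tell look-alikes from the thing itself.
- viewer.search_frame(camera, label): "point" ([x, y, z] in m, in world coordinates, good to about 4 mm: the middle of the surface that is visible of it).
- viewer.outline_of(camera, label): "pixels" (480x640 bool, what is visible of it).
- viewer.spot_point(camera, label): "point" ([x, y, z] in m, in world coordinates, good to about 4 mm: a listed point, or the origin of a listed thing).
The state is a dict: "t": time; "joint_positions": joint angles; "dq": joint speeds; "joint_efforts": joint torques, N m; "ee_pos": TCP position; "eef_rot": TCP orientation; "ft_force": force on the tool from outside, world axes, zero at the start; "torque": the same for the moment, N m; "grip_width": finger opening in m; "grasp_force": force on a finger pad.
Only numpy, scipy, OpenCV 4.12 (cv2) and the standard library are available. Lean on these libraries where they do the work, as an engineer would, in place of code of your own. Each camera call takes 0.05 s, during which the arm holds its last target. There are 200 camera calls.

## Task

Put the worktop in order: lift the lid of the wooden chest open until it rests back on its stop, put every tea carton inside, then shut the lid fully again. Stand every fallen glass jar upright on the chopping board (before, between or after, as you like). Leave the other things where they are.

Things in the scene. Friction and masses are not known exactly. Their poses are not given: they have to be found in the camera images.
- chest: Open wooden storage chest fixed to the worktop, 170 (x) by 326 (y) by 105 mm high outside, walls and floor 8 mm thick, so 154 by 310 mm inside and 97 mm deep. Origin at the centre of its underside; its front faces its own -x (roughly towards the robot), y runs along its length, z up. The lid is hinged along the top of its far (+x) wall.
- lid (a joint): The chest's flat wooden lid (170 by 326 by 10 mm, 0.4 kg): hinge angle in rad, 0 = shut, 1.75 = open and leaning back slightly past vertical on its stop. The hinge is stiff (0.2 N m of friction): the lid falls shut by itself when let go below about 0.9 rad, higher up it stays wherever it is left, short of the stop too, so it must be pushed all the way.
- lid_tab (a point): Where to pinch the lid's steel pull tab: a flat tongue 24 mm wide (along the hinge) and 10 mm thick, sticking out 55 mm past the middle of the lid's front edge. The point is 36 mm out from that edge, 206 mm from the hinge line; 110 mm above the worktop when shut. Pinched across its width the tab swivels between the pads, so a tool pointing down can take it through the whole swing.
- lid_hinge (a point): Point on the lid's hinge line, middle of its length, at the chest's far top edge, at the lid's underside (105 mm above the worktop). Axes move with the lid; y lies along the hinge line.
- board: Wooden chopping board fixed flat on the worktop, 140 (x) by 360 (y) by 18 mm thick. Origin at the centre of its underside, z up.
- jar0: Square glass storage jar with brown contents and a round steel cap, 105 mm tall over all; body 50 by 50 mm and 83 mm tall, cap 44 mm across and 22 mm tall, about 0.25 kg. Lies toppled on one flat side at the start. Origin at the middle of its height on its axis; its z axis points from the base to the cap. May be absent.
- jar1: Square glass storage jar with brown contents and a round steel cap, 105 mm tall over all; body 50 by 50 mm and 83 mm tall, cap 44 mm across and 22 mm tall, about 0.25 kg. Lies toppled on one flat side at the start. Origin at the middle of its height on its axis; its z axis points from the base to the cap. May be absent.
- jar2: Square glass storage jar with brown contents and a round steel cap, 105 mm tall over all; body 50 by 50 mm and 83 mm tall, cap 44 mm across and 22 mm tall, about 0.25 kg. Lies toppled on one flat side at the start. Origin at the middle of its height on its axis; its z axis points from the base to the cap. May be absent.
- carton0: Plain tea carton (cardboard with a paper band), 84 (x) by 50 (y) by 80 mm tall, about 0.12 kg, standing on the worktop. Origin at its centre (40 mm up), z up. May be absent.
- carton1: Plain tea carton (cardboard with a paper band), 84 (x) by 50 (y) by 80 mm tall, about 0.12 kg, standing on the worktop. Origin at its centre (40 mm up), z up. May be absent.
- carton2: Plain tea carton (cardboard with a paper band), 84 (x) by 50 (y) by 80 mm tall, about 0.12 kg, standing on the worktop. Origin at its centre (40 mm up), z up. May be absent.
- mug: Bystander, to be left alone: white mug, 80 mm across, 90 mm tall, with a handle; origin at the centre of its underside.
- oil: Bystander, to be left alone: green glass oil bottle, 60 mm across, 190 mm tall; origin at the centre of its underside.
- tin: Bystander, to be left alone: food tin, 74 mm across, 100 mm tall; origin at the centre of its underside.
- bowl: Bystander, to be left alone: blue bowl, 100 mm across, 50 mm tall; origin at the centre of its underside.
- spatula: Bystander, to be left alone: kitchen spatula 260 mm long lying on the worktop; origin at its middle underside
Mind the look-alikes: they are no part of the job. Leave any black or yellow look-alike of the carton1 alone. What is shaped like the jar0 but turquoise or yellow is not meant.

How it is judged:
By the outcome, as a careful person would: the job done as asked, in the order asked, and still so for the second after the job is handed in, with the robot touching nothing.
Of carton0, carton1, carton2 only 2 to 3 are there at a start; the rules pass over those that are not, and their reading is None.
Of jar0, jar1, jar2 only 2 to 3 are there at a start; the rules pass over those that are not, and their reading is None.
At some moment in a run one of jar0, jar1, jar2, carton0, carton1, carton2 may be knocked a few centimetres aside while the robot is not near it.
Once in a run the grip may slacken for a moment while it holds something.
It also fails if it takes over 210 s, if anything falls off the work surface, if the arm or the gripper's body presses on something with over 40 N, if the wrist force passes 120 N, or if a joint passes its speed limit or range.

## Working session

There is one attempt and no reset: what is moved stays moved. The work goes in short steps, Python scripts to look and compute and a tool call to move; the robot and the scene stay as the last step left them, time stands still between calls to the robot, and variables do not carry over. Pictures are saved under pics/ and viewed, at most 14 in all, crops included, and the job is handed in when it is done.

Besides the shell and the picture viewer there is one more tool, called after "Request:" as name(argument=value, ...) on one line, values as JSON. play_rows: Moves the arm, as the interface text tells. Its arguments: {"type":"object","properties":{"deltas":{"type":"array"},"squeeze":{"type":"number"}},"required":["deltas"]}

```bash
ls; mkdir -p pics; cat > h.py <<'E'
import numpy as np,cv2
from scipy.spatial.transform import Rotation as R
from station import arm,viewer,order
E
python3 - <<'E'
from h import *
for c in ("scene","side"):
    im=viewer.read_camera(c); cv2.imwrite(f"pics/{c}0.png",im[:,:,::-1])
    print(c,{k:np.round(v,3).tolist() for k,v in viewer.camera_params(c).items()})
    for l in ("chest","lid_tab","lid_hinge","board","jar0","carton0","mug","oil","tin","bowl","spatula"):
        for d in viewer.spot_point(c,l): print(l,round(d["score"],2),np.round(d["point"],3))
s=arm.sense(); print(s["t"],s["ee_pos"],s["eef_rot"])
E
```

```text
pics
scene {'fovy': 51.998, 'cx': 317.406, 'cy': 239.365, 'distortion': [-0.13, 0.0, 0.0, 0.0, 0.0], 'rvec': [2.417, 0.833, -0.264], 'tvec': [-0.367, -0.233, 1.415]}
lid_tab 0.94 [0.441 0.249 0.115]
lid_hinge 0.84 [0.627 0.342 0.103]
lid_hinge 0.64 [ 0.785  0.035 -0.001]
board 0.92 [ 0.639 -0.255 -0.002]
board 0.39 [ 0.425 -0.28   0.02 ]
jar0 0.98 [ 0.394 -0.382  0.025]
jar0 0.94 [ 0.341 -0.501  0.028]
jar0 0.9 [ 0.427 -0.281  0.021]
jar0 0.77 [ 0.446 -0.138  0.025]
jar0 0.61 [ 0.233 -0.391  0.026]
carton0 0.82 [0.209 0.312 0.042]
carton0 0.75 [0.557 0.005 0.042]
carton0 0.67 [ 0.291 -0.184  0.042]
carton0 0.55 [0.462 0.009 0.04 ]
mug 0.62 [0.334 0.154 0.001]
oil 0.83 [ 0.778 -0.083  0.002]
tin 0.85 [0.764 0.138 0.004]
bowl 0.73 [0.462 0.008 0.043]
bowl 0.56 [ 0.789  0.035 -0.002]
spatula 0.8 [ 0.583 -0.506  0.001]
side {'fovy': 43.063, 'cx': 315.552, 'cy': 242.137, 'distortion': [-0.172, 0.0, 0.0, 0.0, 0.0], 'rvec': [2.28, -0.621, 0.252], 'tvec': [-0.456, 0.199, 1.385]}
chest 0.79 [0.546 0.303 0.003]
lid_tab 0.59 [0.442 0.25  0.107]
lid_tab 0.35 [0.467 0.015 0.042]
lid_hinge 0.87 [0.624 0.338 0.104]
board 0.69 [ 0.777 -0.081 -0.002]
board 0.6 [ 0.634 -0.25  -0.001]
jar0 0.83 [ 0.395 -0.382  0.028]
jar0 0.79 [ 0.42  -0.279  0.033]
jar0 0.78 [ 0.341 -0.498  0.024]
jar0 0.74 [ 0.439 -0.142  0.023]
jar0 0.66 [ 0.234 -0.392  0.022]
carton0 0.88 [0.555 0.008 0.044]
carton0 0.85 [0.213 0.312 0.042]
carton0 0.74 [0.671 0.035 0.038]
carton0 0.61 [0.467 0.013 0.043]
mug 0.97 [0.338 0.15  0.003]
oil 0.94 [ 0.778 -0.083 -0.004]
tin 0.77 [0.757 0.14  0.004]
bowl 0.84 [ 0.782  0.035 -0.002]
spatula 0.67 [ 0.578 -0.503 -0.003]
1.2 [ 6.74973304e-01 -3.18414866e-05  2.50020352e-01] [ 7.07120106e-01  7.07093456e-01 -1.54729341e-06 -1.70261231e-05]
```

View pics/scene0.png

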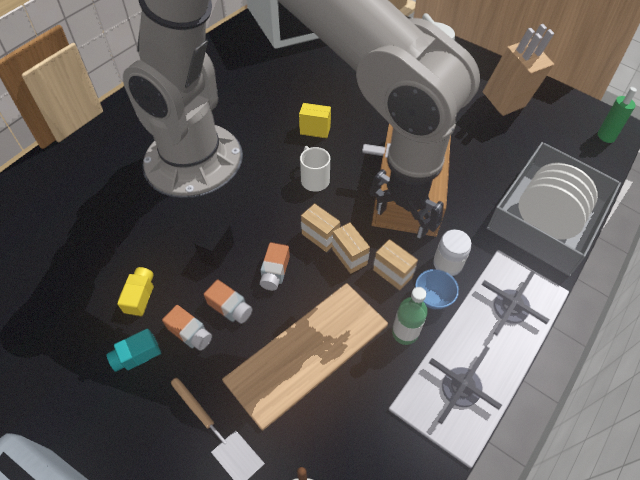

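View pics/side0.png

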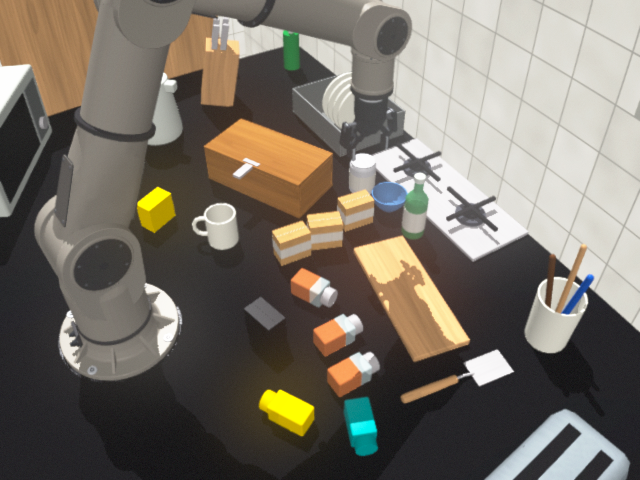

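Scene picture: the jars with brown contents are at (272,267), (228,301) and (187,327). The yellow jar (136,292) and the turquoise one (133,350) are look-alikes. The tan cartons with a paper band are at (320,227), (350,248) and (395,264). The yellow (315,120) and black (215,240) cartons are look-alikes. Next I fit poses to the outlines.

```bash
cat >> h.py <<'E'
from scipy.optimize import minimize
def box(sx,sy,z0,z1): return np.array([[a*sx/2,b*sy/2,z] for a in(-1,1) for b in(-1,1) for z in(z0,z1)])
t=np.linspace(0,2*np.pi,16,endpoint=False)
cyl=np.array([[x,.022*np.cos(a),.025+.022*np.sin(a)] for x in(.0305,.0525) for a in t])
SH={"carton0":box(.084,.05,0,.08),"board":box(.14,.36,0,.018),"chest":box(.17,.326,0,.115),
"jar0":np.vstack([box(.083,.05,0,.05)-[.011,0,0],cyl])}   # jar: +x = cap direction, lying
_P={}
def P(c):
    if c not in _P:
        p=viewer.camera_params(c);f=240/np.tan(np.radians(p["fovy"]/2))
        _P[c]=(np.array(p["rvec"],float),np.array(p["tvec"],float),np.array([[f,0,p["cx"]],[0,f,p["cy"]],[0,0,1]]),np.array(p["distortion"],float))
    return _P[c]
def proj(c,X): return cv2.projectPoints(np.asarray(X,float).reshape(-1,3),*P(c))[0].reshape(-1,2)
def sil(c,lab,q):
    ca,sa=np.cos(q[2]),np.sin(q[2]);S=SH[lab]
    X=S@np.array([[ca,sa,0],[-sa,ca,0],[0,0,1]])+[q[0],q[1],q[3] if len(q)>3 else 0]
    m=np.zeros((480,640),np.uint8);h=cv2.convexHull(proj(c,X).astype(np.float32))
    cv2.fillConvexPoly(m,np.round(h*16).astype(np.int32),1,shift=4);return m>0
def cost(q,lab,masks):
    return sum(1-(s&m).sum()/max(1,(s|m).sum()) for c,m in masks for s in [sil(c,lab,q)])
def fit(lab,xy,masks,yaws):
    best=None
    for y in yaws:
        S=np.array([[xy[0],xy[1],y]]*4)+np.vstack([np.zeros(3),np.diag([.008,.008,.15])])
        r=minimize(cost,S[0],args=(lab,masks),method="Nelder-Mead",options=dict(initial_simplex=S,maxfev=150,xatol=2e-4,fatol=1e-4))
        if best is None or r.fun<best.fun: best=r
    return best
def masks_for(lab,cams=("scene","side")):
    out={}
    for c in cams:
        viewer.read_camera(c); out[c]=[d["pixels"] for d in viewer.outline_of(c,lab)]
    return out
def pick(out,xy,z,lab=None):
    r=[]
    for c,ms in out.items():
        u,v=proj(c,[[xy[0],xy[1],z]])[0]
        ok=[m for m in ms if 0<=int(v)<480 and 0<=int(u)<640 and m[int(v),int(u)]]
        if ok: r.append((c,min(ok,key=lambda m:m.sum())))
    return r
E
python3 - <<'E'
from h import *
todo={"chest":[(.547,.303)],"board":[(.637,-.252)],"carton0":[(.465,.012),(.556,.006),(.671,.035)],"jar0":[(.443,-.14),(.423,-.28),(.395,-.382)]}
for l,ps in todo.items():
    out=masks_for(l); print(l,{c:len(m) for c,m in out.items()})
    ys=np.radians(np.arange(0,360,45) if l=="jar0" else np.arange(0,180,45))
    for p in ps:
        ms=pick(out,p,.04 if l=="carton0" else .025 if l=="jar0" else .05 if l=="chest" else .018)
        if not ms: print(p,"none");continue
        r=fit(l,p,ms,ys); print(l,[c for c,_ in ms],np.round(r.x[:2],4),round(np.degrees(r.x[2])%360,1),round(r.fun/len(ms),3))
s=arm.sense(); print(s["t"])
E
```

```text
chest {'scene': 2, 'side': 2}
chest ['side'] [0.5756 0.3859] 11.3 0.435
board {'scene': 1, 'side': 1}
board ['scene', 'side'] [ 0.6339 -0.2518] 168.6 0.052
carton0 {'scene': 4, 'side': 5}
carton0 ['side'] [0.4632 0.0059] 357.0 0.043
carton0 ['scene', 'side'] [0.5589 0.0078] 341.0 0.103
carton0 ['scene', 'side'] [0.6695 0.0328] 354.5 0.114
jar0 {'scene': 5, 'side': 5}
jar0 ['scene', 'side'] [ 0.4424 -0.1412] 296.7 0.154
jar0 ['scene', 'side'] [ 0.4227 -0.2785] 1.0 0.12
jar0 ['scene', 'side'] [ 0.3971 -0.3815] 1.8 0.136
2.0
```

```bash
cat > ov.py <<'E'
from h import *
def overlay(c,items,crop,name,s=3):
    im=viewer.read_camera(c)[:,:,::-1].copy();x0,y0,x1,y1=crop
    im=cv2.resize(im[y0:y1,x0:x1],None,fx=s,fy=s,interpolation=cv2.INTER_CUBIC)
    for l,q in items:
        m=cv2.resize(sil(c,l,q)[y0:y1,x0:x1].astype(np.uint8),None,fx=s,fy=s,interpolation=cv2.INTER_NEAREST)
        k,_=cv2.findContours(m,0,1);cv2.drawContours(im,k,-1,(255,0,255),1)
    cv2.imwrite(name,im);return im
E
python3 - <<'E'
from ov import *
r=np.radians
it=[("carton0",(.4632,.0059,r(-3))),("carton0",(.5589,.0078,r(-19))),("carton0",(.6695,.0328,r(-5.5))),("jar0",(.4424,-.1412,r(296.7))),("jar0",(.4227,-.2785,r(1))),("jar0",(.3971,-.3815,r(1.8))),("board",(.6339,-.2518,r(168.6))),("chest",(.549,.303,r(26)))]
a=overlay("scene",it,(160,195,425,395),"/tmp/a.png",3)
b=overlay("side",it,(195,115,440,400),"/tmp/b.png",2)
cv2.imwrite("pics/ov1.png",a);cv2.imwrite("pics/ov2.png",b);print(a.shape,b.shape)
E
```

```text
(600, 795, 3) (570, 490, 3)
```

View pics/ov1.png

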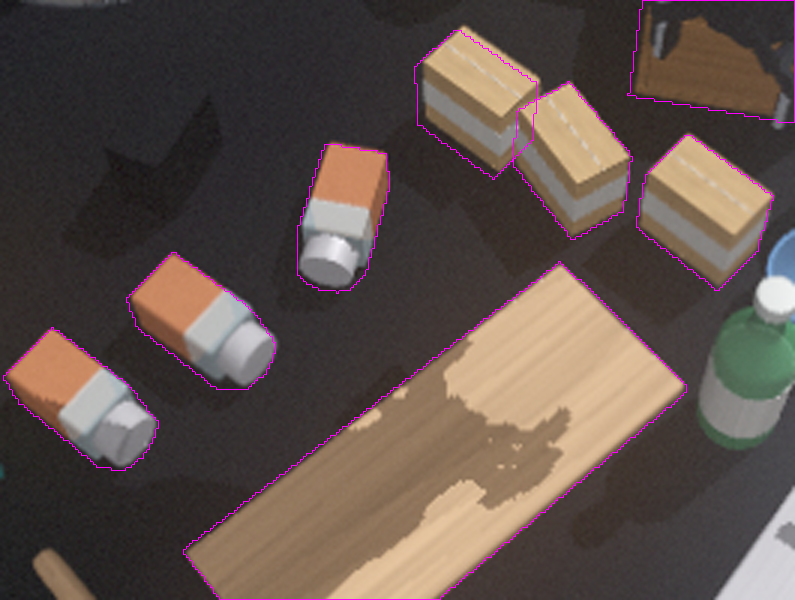

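View pics/ov2.png

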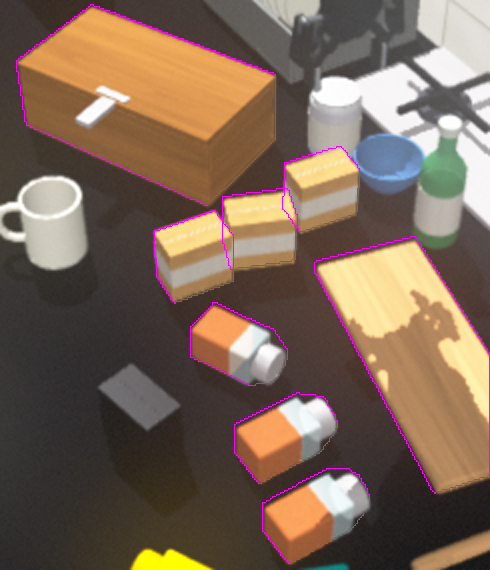

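Request:
play_rows(deltas=[0,0,0,0,0,10.6,60,0,0,0,0,0,10.6,60,0,0,0,0,0,10.7,60,0,0,0,0,0,10.7,60,0,0,0,0,0,10.7,60,0,0,0,0,0,10.7,60,-17,-54,0,0,0,0,60,-17,-54,0,0,0,0,60,-17,-54,0,0,0,0,60,-17,-55,0,0,0,0,60,-17,-55,0,0,0,0,60,-17,-55,0,0,0,0,60])

```text
t: 3.6
ee_pos: [0.4386, 0.2504, 0.2504]
eef_rot: [0.974, 0.225, 0.0, -0.0]
ft_force: [0.9, 0.7, 0.6]
grip_width: 0.0602
grasp_force: 0.0
```

Request:
play_rows(deltas=[0,0,35,0,0,0,60,0,0,35,0,0,0,60,0,0,35,0,0,0,60,0,0,20,0,0,0,60,0,0,14,0,0,0,60,0,0,0,0,0,0,60,0,0,0,0,0,0,10,0,0,0,0,0,0,10,0,0,0,0,0,0,10,0,0,0,0,0,0,10,0,0,0,0,0,0,10,0,0,0,0,0,0,10], squeeze=60)

```text
t: 5.1
ee_pos: [0.4407, 0.2489, 0.1121]
eef_rot: [0.974, 0.225, 0.001, -0.0]
ft_force: [0.3, -5.2, 9.6]
grip_width: 0.0228
grasp_force: 58.4
```

```bash
python3 - <<'E'
import numpy as np
th=np.linspace(0,1.76,25)
x=-.206*np.cos(th)+.005*np.sin(th);z=.206*np.sin(th)+.005*np.cos(th)
print([(round(a,1),round(-b,1)) for a,b in zip(np.diff(x)*1000,np.diff(z)*1000)])
E
```

```text
[(np.float64(0.9), np.float64(-15.1)), (np.float64(2.0), np.float64(-15.0)), (np.float64(3.1), np.float64(-14.8)), (np.float64(4.2), np.float64(-14.5)), (np.float64(5.2), np.float64(-14.2)), (np.float64(6.3), np.float64(-13.7)), (np.float64(7.3), np.float64(-13.3)), (np.float64(8.2), np.float64(-12.7)), (np.float64(9.1), np.float64(-12.0)), (np.float64(10.0), np.float64(-11.3)), (np.float64(10.8), np.float64(-10.6)), (np.float64(11.5), np.float64(-9.8)), (np.float64(12.2), np.float64(-8.9)), (np.float64(12.8), np.float64(-8.0)), (np.float64(13.4), np.float64(-7.0)), (np.float64(13.9), np.float64(-6.0)), (np.float64(14.3), np.float64(-5.0)), (np.float64(14.6), np.float64(-3.9)), (np.float64(14.8), np.float64(-2.9)), (np.float64(15.0), np.float64(-1.8)), (np.float64(15.1), np.float64(-0.7)), (np.float64(15.1), np.float64(0.5)), (np.float64(15.0), np.float64(1.6)), (np.float64(14.9), np.float64(2.7))]
```

Request:
play_rows(deltas=[1,0,-15,0,0,0,10,2,0,-15,0,0,0,10,3,0,-15,0,0,0,10,4,0,-14.5,0,0,0,10,5,0,-14,0,0,0,10,6.5,0,-14,0,0,0,10,7,0,-13,0,0,0,10,8,0,-12.7,0,0,0,10,9.2,0,-12,0,0,0,10,10,0,-11.4,0,0,0,10,10.8,0,-10.6,0,0,0,10,11.5,0,-9.8,0,0,0,10])

```text
t: 6.6
ee_pos: [0.5106, 0.2833, 0.2684]
eef_rot: [0.974, 0.225, -0.0, 0.0]
ft_force: [4.5, -4.6, -10.4]
grip_width: 0.023
grasp_force: 59.4
```

Request:
play_rows(deltas=[12.2,0,-8.9,0,0,0,10,12.8,0,-8,0,0,0,10,13.4,0,-7,0,0,0,10,13.9,0,-6,0,0,0,10,14.3,0,-5,0,0,0,10,14.6,0,-4,0,0,0,10,14.8,0,-2.8,0,0,0,10,15,0,-1.8,0,0,0,10,15,0,-0.7,0,0,0,10,15,0,0.5,0,0,0,10,15,0,1.6,0,0,0,10,15,0,2.7,0,0,0,10])

```text
t: 8.1
ee_pos: [0.6643, 0.3591, 0.3082]
eef_rot: [0.974, 0.225, 0.0, -0.0]
ft_force: [-3.3, -1.1, -3.4]
grip_width: 0.0226
grasp_force: 58.9
```

```bash
python3 - <<'E'
from h import *
s=arm.sense();print(s["ee_pos"],s["ft_force"],s["joint_positions"])
h=np.array([.6255,.34]);u=np.array([.899,.438]);d=np.array(s["ee_pos"])
print("along",(d[:2]-h)@u,"z",d[2]-.105,"theta",np.degrees(np.arctan2(d[2]-.105,-(d[:2]-h)@u))*np.pi/180)
E
```

```text
[0.66430028 0.359056   0.30822207] [-3.33941651 -1.05081009 -3.35172784] [-0.70325702  0.52888387  0.19380028  1.33296559 -0.1020274   1.28905111
 -1.6237016 ]
along 0.04322798259671846 z 0.20322207025207706 theta 1.7803855381741511
```

Request:
play_rows(deltas=[3,0,0.5,0,0,0,10,3,0,0.5,0,0,0,10,0,0,0,0,0,0,10])

```text
t: 8.48
ee_pos: [0.6694, 0.3615, 0.307]
eef_rot: [0.974, 0.225, 0.0, -0.0]
ft_force: [0.1, 1.0, 4.7]
grip_width: 0.0226
grasp_force: 59.0
```

Request:
play_rows(deltas=[3,0,0.7,0,0,0,10,3,0,0.7,0,0,0,10,0,0,0,0,0,0,10])

```text
t: 8.85
ee_pos: [0.6747, 0.3642, 0.3056]
eef_rot: [0.974, 0.225, 0.001, -0.0]
ft_force: [0.1, 0.5, 4.7]
grip_width: 0.0226
grasp_force: 58.5
```

Request:
play_rows(deltas=[3,0,0.7,0,0,0,10,0,0,0,0,0,0,10])

```text
t: 9.1
ee_pos: [0.6768, 0.3653, 0.3051]
eef_rot: [0.974, 0.225, -0.0, -0.0]
ft_force: [-6.3, -2.4, 9.9]
grip_width: 0.0227
grasp_force: 58.8
```

Request:
play_rows(deltas=[3,0,0,0,0,0,10,0,0,0,0,0,0,10])

```text
t: 9.35
ee_pos: [0.6771, 0.3654, 0.3049]
eef_rot: [0.974, 0.225, -0.003, 0.0]
ft_force: [-28.7, -13.4, 18.2]
grip_width: 0.0228
grasp_force: 58.5
```

Request:
play_rows(deltas=[-1,0,0,0,0,0,50,0,0,0,0,0,0,50,0,0,0,0,0,0,50,0,0,-20,0,0,0,62,0,0,-50,0,0,0,62,-50,0,0,0,0,0,62,-50,0,0,0,0,0,62,0,0,0,0,0,0,62])

```text
t: 10.35
ee_pos: [0.5872, 0.3207, 0.3769]
eef_rot: [0.974, 0.225, 0.001, -0.001]
ft_force: [0.8, 0.6, 0.8]
grip_width: 0.062
grasp_force: 0.0
```

```bash
cat > cart.py <<'E'
from ov import *
import sys
# usage: lab x,y,yawdeg ...
lab=sys.argv[1];out=masks_for(lab)
for a in sys.argv[2:]:
    x,y,w=map(float,a.split(","))
    ms=pick(out,(x,y),.04 if lab=="carton0" else .025)
    if not ms: print(a,"NOT FOUND",[np.round(d["point"],3).tolist() for d in viewer.spot_point("side",lab)]);continue
    r=fit(lab,(x,y),ms,[np.radians(w)]);print(a,"->",np.round(r.x[:2],4),round(np.degrees(r.x[2]),1),round(r.fun/len(ms),3),[c for c,_ in ms])
s=arm.sense();print(s["t"],np.round(s["ee_pos"],4),np.round(s["eef_rot"],3))
E
python3 cart.py carton0 .4632,.0059,-3 .5589,.0078,-19 .6695,.0328,-5.5
python3 -c "
from h import *
for c in ('scene','side'):
  viewer.read_camera(c);print([np.round(d['point'],3) for d in viewer.spot_point(c,'lid_tab')])"
```

```text
.4632,.0059,-3 -> [0.4636 0.0092] -8.2 0.104 ['scene', 'side']
.5589,.0078,-19 -> [0.5593 0.0065] -22.3 0.111 ['scene', 'side']
.6695,.0328,-5.5 -> [0.6694 0.0327] -5.6 0.101 ['scene', 'side']
10.55 [0.59   0.3224 0.375 ] [ 0.974  0.225  0.001 -0.   ]
[array([0.664, 0.358, 0.309])]
[array([0.666, 0.361, 0.306]), array([0.554, 0.008, 0.042])]
```

Request:
play_rows(deltas=[-42,38,25,0,0,0,66,-42,38,25,0,0,0,66,-42,38,25,0,0,0,66,-42,38,25,0,0,0,66,-42,38,25,0,0,0,66,-41,37,25,0,0,0,66,0,0,20,0,0,8.2,66,0,0,20,0,0,8.2,66,0,0,20,0,0,8.2,66,0,0,20,0,0,8.2,66,0,0,0,0,0,0,66])

```text
t: 12.12
ee_pos: [0.4626, 0.0078, 0.1434]
eef_rot: [0.998, -0.059, -0.001, 0.001]
ft_force: [1.4, -0.9, -0.7]
grip_width: 0.0658
grasp_force: 0.0
```

Request:
play_rows(deltas=[0,0,30,0,0,0,66,0,0,30,0,0,0,66,0,0,23,0,0,0,66,0,0,0,0,0,0,66,0,0,0,0,0,0,35,0,0,0,0,0,0,35,0,0,0,0,0,0,35,0,0,0,0,0,0,35,0,0,-20,0,0,0,35,0,0,-40,0,0,0,35,0,0,-50,0,0,0,35,0,0,-55,0,0,0,35], squeeze=40)

```text
t: 13.62
ee_pos: [0.4626, 0.0078, 0.2284]
eef_rot: [0.998, -0.059, 0.0, -0.0]
ft_force: [2.0, 0.7, -1.4]
grip_width: 0.0502
grasp_force: 41.5
```

Request:
play_rows(deltas=[0,0,0,0,0,-8.2,35,0,0,0,0,0,-8.2,35,0,0,0,0,0,-8.2,35,0,0,0,0,0,-8.2,35,30,-45,0,0,0,0,35,30,-45,0,0,0,0,35,30,-46,0,0,0,0,35,30,-46,0,0,0,0,35,30,-46,0,0,0,0,35,30,-46,0,0,0,0,35,28,-44,0,0,0,0,35,0,0,0,0,0,0,35])

```text
t: 15.12
ee_pos: [0.5094, 0.3893, 0.2264]
eef_rot: [0.974, 0.228, 0.0, -0.001]
ft_force: [0.1, -0.3, -1.8]
grip_width: 0.0501
grasp_force: 41.6
```

Request:
play_rows(deltas=[0,-5,40,0,0,0,35,0,0,40,0,0,0,35,0,0,40,0,0,0,35,0,0,25,0,0,0,35,0,0,9,0,0,0,35,0,0,0,0,0,0,35,0,0,3,0,0,0,66,0,0,0,0,0,0,66,0,0,-50,0,0,0,66,0,0,-50,0,0,0,66,0,0,-50,0,0,0,66,0,0,-10,0,0,0,66])

```text
t: 16.62
ee_pos: [0.5099, 0.3903, 0.2346]
eef_rot: [0.974, 0.225, 0.003, -0.002]
ft_force: [-0.2, 0.1, 0.2]
grip_width: 0.0658
grasp_force: 0.0
```

```bash
python3 cart.py carton0 .5593,.0065,-21 .6694,.0327,-5.6
```

```text
.5593,.0065,-21 -> [0.5586 0.0076] -22.7 0.086 ['scene', 'side']
.6694,.0327,-5.6 -> [0.6692 0.0325] -5.9 0.101 ['scene', 'side']
16.825 [0.5081 0.3892 0.2288] [ 0.974  0.225 -0.     0.   ]
```

Request:
play_rows(deltas=[-20,61,0,0,0,0,66,-20,61,0,0,0,0,66,-20,61,0,0,0,0,66,-20,61,0,0,0,0,66,-21,61,0,0,0,0,66,-21,61,0,0,0,0,66,0,0,15,0,0,9.5,66,0,0,15,0,0,9.5,66,0,0,15,0,0,9.5,66,0,0,15,0,0,9.5,66,0,0,25,0,0,9.5,66,0,0,0,0,0,0,66])

```text
t: 18.32
ee_pos: [0.5561, 0.0175, 0.1419]
eef_rot: [0.983, -0.186, -0.002, 0.001]
ft_force: [0.6, 0.4, 1.0]
grip_width: 0.0656
grasp_force: 0.0
```

Request:
play_rows(deltas=[6.4,8.6,0,0,0,0,66,0,0,30,0,0,0,66,0,0,30,0,0,0,66,0,0,22,0,0,0,66,0,0,0,0,0,0,35,0,0,0,0,0,0,35,0,0,0,0,0,0,35,0,0,0,0,0,0,35,0,0,-20,0,0,0,35,0,0,-40,0,0,0,35,0,0,-50,0,0,0,35,0,0,-55,0,0,0,35])

```text
t: 19.82
ee_pos: [0.5601, 0.0073, 0.2289]
eef_rot: [0.982, -0.186, -0.0, 0.0]
ft_force: [1.1, 0.4, -2.0]
grip_width: 0.0496
grasp_force: 44.5
```

Request:
play_rows(deltas=[0,0,0,0,0,-9.5,35,0,0,0,0,0,-9.5,35,0,0,0,0,0,-9.5,35,0,0,0,0,0,-9.5,35,0,0,0,0,0,-9.5,35,20,-45,0,0,0,0,35,20,-45,0,0,0,0,35,20,-45,0,0,0,0,35,20,-45,0,0,0,0,35,20,-45,0,0,0,0,35,19,-45,0,0,0,0,35,0,0,0,0,0,0,35])

```text
t: 21.32
ee_pos: [0.5478, 0.3067, 0.2271]
eef_rot: [0.974, 0.228, -0.0, -0.001]
ft_force: [0.2, -0.7, -1.3]
grip_width: 0.0492
grasp_force: 44.6
```

Request:
play_rows(deltas=[0,0,40,0,0,0,35,0,0,40,0,0,0,35,0,0,40,0,0,0,35,0,0,25,0,0,0,35,0,0,12,0,0,0,35,0,0,0,0,0,0,35,0,0,2,0,0,0,66,0,0,0,0,0,0,66,0,0,-50,0,0,0,66,0,0,-50,0,0,0,66,0,0,-50,0,0,0,66,0,0,-10,0,0,0,66])

```text
t: 22.82
ee_pos: [0.5505, 0.3028, 0.2324]
eef_rot: [0.974, 0.225, 0.003, -0.001]
ft_force: [0.5, 0.6, -0.5]
grip_width: 0.0662
grasp_force: 0.0
```

```bash
python3 cart.py carton0  .6694,.0327,-5.6; python3 cart.py jar0 .4424,-.1412,296.7 .4227,-.2785,1 .3971,-.3815,1.8
```

```text
.6694,.0327,-5.6 -> [0.6688 0.0325] -5.3 0.097 ['scene', 'side']
23.025 [0.5487 0.302  0.2273] [ 0.974  0.225 -0.001  0.   ]
.4424,-.1412,296.7 -> [ 0.4408 -0.1418] 295.4 0.136 ['scene', 'side']
.4227,-.2785,1 -> [ 0.4231 -0.2786] 0.4 0.132 ['scene', 'side']
.3971,-.3815,1.8 -> [ 0.397  -0.3815] 1.9 0.133 ['scene', 'side']
23.225 [0.5488 0.3019 0.227 ] [ 0.974  0.225 -0.001  0.   ]
```

Request:
play_rows(deltas=[-1.6,49,0,0,0,0,66,-1.6,49,0,0,0,0,66,-1.6,49,0,0,0,0,66,-1.6,49,0,0,0,0,66,-1.6,49,0,0,0,0,66,-1.6,50,0,0,0,0,66,0,0,21,0,0,7.9,66,0,0,21,0,0,7.9,66,0,0,21,0,0,7.9,66,0,0,21,0,0,7.9,66,0,0,0,0,0,0,66])

```text
t: 24.6
ee_pos: [0.6687, 0.0329, 0.1422]
eef_rot: [0.999, -0.048, -0.002, 0.001]
ft_force: [0.0, -0.8, 0.7]
grip_width: 0.0658
grasp_force: 0.0
```

Request:
play_rows(deltas=[0,0,0,0,0,0,66,0,0,30,0,0,0,66,0,0,30,0,0,0,66,0,0,22,0,0,0,66,0,0,0,0,0,0,35,0,0,0,0,0,0,35,0,0,0,0,0,0,35,0,0,0,0,0,0,35,0,0,-20,0,0,0,35,0,0,-40,0,0,0,35,0,0,-50,0,0,0,35,0,0,-55,0,0,0,35])

```text
t: 26.1
ee_pos: [0.6695, 0.0326, 0.2302]
eef_rot: [0.999, -0.049, 0.0, -0.0]
ft_force: [1.0, 1.2, -1.1]
grip_width: 0.0498
grasp_force: 45.2
```

Request:
play_rows(deltas=[0,0,0,0,0,-7.9,35,0,0,0,0,0,-7.9,35,0,0,0,0,0,-7.9,35,0,0,0,0,0,-7.9,35,2,-41,0,0,0,0,35,2,-41,0,0,0,0,35,2,-41,0,0,0,0,35,2,-41,0,0,0,0,35,2,-42,0,0,0,0,35,0,0,0,0,0,0,35,0,0,0,0,0,0,35])

```text
t: 27.48
ee_pos: [0.5889, 0.2218, 0.2285]
eef_rot: [0.974, 0.225, 0.001, 0.0]
ft_force: [-1.0, -1.2, -1.2]
grip_width: 0.049
grasp_force: 45.3
```

Request:
play_rows(deltas=[0,0,40,0,0,0,35,0,0,40,0,0,0,35,0,0,40,0,0,0,35,0,0,25,0,0,0,35,0,0,12,0,0,0,35,0,0,0,0,0,0,35,0,0,2,0,0,0,66,0,0,0,0,0,0,66,0,0,-50,0,0,0,60,0,0,-50,0,0,0,60,0,0,-50,0,0,0,60,0,0,-60,0,0,0,60])

```text
t: 28.98
ee_pos: [0.5881, 0.2222, 0.2801]
eef_rot: [0.974, 0.225, -0.0, -0.0]
ft_force: [0.7, -0.7, -0.1]
grip_width: 0.0601
grasp_force: 0.0
```

Request:
play_rows(deltas=[0,0,-60,0,0,0,60,0,0,-40,0,0,0,60,0,0,0,0,0,0,60])

```text
t: 29.35
ee_pos: [0.5895, 0.2225, 0.3823]
eef_rot: [0.974, 0.225, 0.003, -0.001]
ft_force: [0.5, 0.1, -0.8]
grip_width: 0.0602
grasp_force: 0.0
```

```bash
python3 - <<'E'
from ov import *
s=arm.sense();print(s["t"],np.round(s["ee_pos"],4),np.round(s["eef_rot"],3))
a=overlay("scene",[],(340,60,540,260),"/tmp/a.png",3)
b=overlay("side",[],(190,90,390,290),"/tmp/b.png",3)
cv2.imwrite("pics/chest.png",cv2.resize(np.hstack([a,b]),(800,400)))
for c in ("scene","side"): print([np.round(d['point'],3) for d in viewer.spot_point(c,'lid_tab')])
E
```

```text
29.35 [0.5895 0.2225 0.3823] [ 0.974  0.225  0.003 -0.001]
[array([0.664, 0.358, 0.31 ])]
[array([0.666, 0.358, 0.304])]
```

View pics/chest.png

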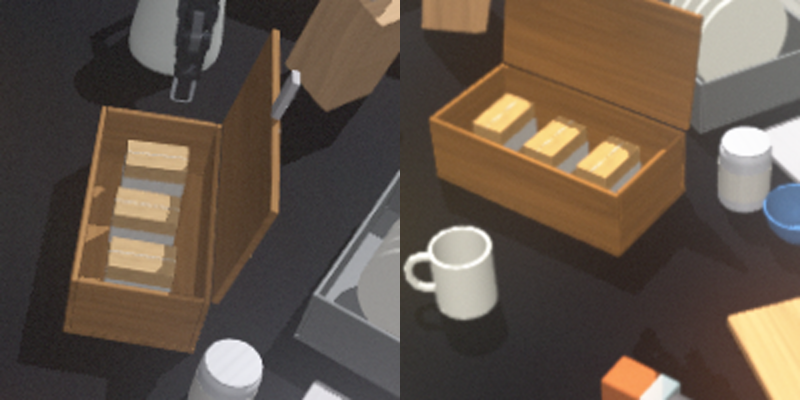

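```bash
python3 - <<'E'
from h import *
def lid(th,hx):
    L=box(.17,.326,0,.010)-[.085,0,0]   # from hinge, -x
    x=L[:,0]*np.cos(th)+L[:,2]*np.sin(th); z=-L[:,0]*np.sin(th)+L[:,2]*np.cos(th)
    u=np.array([.899,.438]);v=np.array([-.438,.899])
    X=np.c_[np.array([.549,.303])+np.outer(x+.085+hx,u)+np.outer(L[:,1],v),z+.105]
    return X
for c in ("scene","side"):
    viewer.read_camera(c)
    for d in viewer.outline_of(c,"lid")[:2]:
        m=d["pixels"];res=[]
        for hx in (0,.005,.01):
          for th in np.arange(1.5,1.95,.05):
            k=np.zeros((480,640),np.uint8);cv2.fillConvexPoly(k,cv2.convexHull(proj(c,lid(th,hx)).astype(np.float32)).astype(np.int32),1);k=k>0
            res.append(((k&m).sum()/(k|m).sum(),hx,round(th,2)))
        print(c,round(d["score"],2),m.sum(),[tuple(np.round(r,3).tolist()) for r in sorted(res)[::-1][:5]])
E
```

```text
scene 0.68 2984 [(0.897, 0.005, 1.75), (0.866, 0.01, 1.7), (0.823, 0.0, 1.8), (0.807, 0.01, 1.75), (0.798, 0.005, 1.8)]
side 0.6 11859 [(0.462, 0.0, 1.75), (0.462, 0.0, 1.8), (0.459, 0.0, 1.7), (0.454, 0.0, 1.85), (0.451, 0.005, 1.7)]
side 0.59 5754 [(0.929, 0.0, 1.7), (0.929, 0.0, 1.75), (0.924, 0.0, 1.8), (0.915, 0.005, 1.7), (0.914, 0.005, 1.65)]
```

Request:
play_rows(deltas=[33.4,-22.5,0,0,0,0,60,33.4,-22.5,0,0,0,0,60,33.4,-22.5,0,0,0,0,60,33.4,-22.5,0,0,0,0,60,0,0,0,0,0,0,60,0,0,30,0,0,0,60,0,0,30,0,0,0,60,0,0,16,0,0,0,60,0,0,0,0,0,0,10,0,0,0,0,0,0,10,0,0,0,0,0,0,10,0,0,0,0,0,0,10], squeeze=60)

```text
t: 31.25
ee_pos: [0.6697, 0.3618, 0.3039]
eef_rot: [0.974, 0.225, 0.001, -0.0]
ft_force: [-0.4, -1.9, 6.1]
grip_width: 0.0232
grasp_force: 59.9
```

Request:
play_rows(deltas=[-15,0,-2.7,0,0,0,10,-15,0,-1.6,0,0,0,10,-15,0,-0.5,0,0,0,10,-15,0,0.7,0,0,0,10,-15,0,1.8,0,0,0,10,-14.8,0,2.9,0,0,0,10,-14.6,0,3.9,0,0,0,10,-14.3,0,5,0,0,0,10,-13.9,0,6,0,0,0,10,-13.4,0,7,0,0,0,10,-12.8,0,8,0,0,0,10,-12.2,0,8.9,0,0,0,10])

```text
t: 32.75
ee_pos: [0.5162, 0.2861, 0.2644]
eef_rot: [0.974, 0.224, 0.001, -0.0]
ft_force: [1.3, -5.2, 6.8]
grip_width: 0.0229
grasp_force: 58.3
```

Request:
play_rows(deltas=[-11.5,0,9.8,0,0,0,10,-10.8,0,10.6,0,0,0,10,-10,0,11.3,0,0,0,10,-9.1,0,12,0,0,0,10,-8.2,0,12.7,0,0,0,10,-7.3,0,13.3,0,0,0,10,-6.3,0,13.7,0,0,0,10,-5.2,0,14.2,0,0,0,10,-4.2,0,14.5,0,0,0,10,-3.1,0,13,0,0,0,10,-2,0,11,0,0,0,10,0,0,0,0,0,0,10])

```text
t: 34.25
ee_pos: [0.4468, 0.2519, 0.1269]
eef_rot: [0.974, 0.224, 0.001, 0.0]
ft_force: [5.0, -6.8, -0.3]
grip_width: 0.0229
grasp_force: 58.8
```

Continue down until it seats.

Request:
play_rows(deltas=[-1,0,8,0,0,0,10,0,0,5,0,0,0,10,0,0,3,0,0,0,10,0,0,0,0,0,0,10])

```text
t: 34.75
ee_pos: [0.4456, 0.2513, 0.1111]
eef_rot: [0.975, 0.224, 0.0, 0.0]
ft_force: [2.8, -8.0, 0.4]
grip_width: 0.023
grasp_force: 58.9
```

Request:
play_rows(deltas=[0,0,3,0,0,0,10,0,0,0,0,0,0,10])

```text
t: 35.0
ee_pos: [0.4458, 0.2514, 0.1095]
eef_rot: [0.975, 0.224, 0.001, -0.0]
ft_force: [-5.2, -12.8, 30.0]
grip_width: 0.0229
grasp_force: 62.9
```

Request:
play_rows(deltas=[0,0,-1.5,0,0,0,50,0,0,0,0,0,0,50,0,0,0,0,0,0,50,0,0,-40,0,0,0,62,0,0,-50,0,0,0,62,0,0,-50,0,0,0,62,0,0,-50,0,0,0,62,0,0,0,0,0,0,62])

```text
t: 36.0
ee_pos: [0.446, 0.2532, 0.3029]
eef_rot: [0.974, 0.225, 0.003, -0.002]
ft_force: [-0.6, 0.2, -1.4]
grip_width: 0.0619
grasp_force: 0.0
```

```bash
python3 - <<'E'
from ov import *
s=arm.sense();print(s["t"],np.round(s["ee_pos"],4),np.round(s["eef_rot"],3),np.round(s["joint_positions"],2))
overlay("side",[("chest",(.549,.303,np.radians(26)))],(190,100,340,230),"pics/shut.png",4)
for c in ("scene","side"):viewer.read_camera(c); print([np.round(d['point'],3) for d in viewer.spot_point(c,'lid_tab')])
E
python3 cart.py jar0 .4424,-.1412,296.7 .4227,-.2785,1 .3971,-.3815,1.8
```

```text
36.0 [0.446  0.2532 0.3029] [ 0.974  0.225  0.003 -0.002] [-0.9   0.1   0.28  1.92 -0.03  1.12 -1.72]
[array([0.445, 0.247, 0.111])]
[array([0.442, 0.25 , 0.109])]
.4424,-.1412,296.7 -> [ 0.4392 -0.1409] 296.2 0.151 ['scene', 'side']
.4227,-.2785,1 -> [ 0.4223 -0.2792] 1.6 0.143 ['scene', 'side']
.3971,-.3815,1.8 -> [ 0.3973 -0.3818] 1.8 0.131 ['scene', 'side']
36.45 [0.4446 0.2522 0.2987] [ 0.974  0.225 -0.     0.   ]
```

View pics/shut.png

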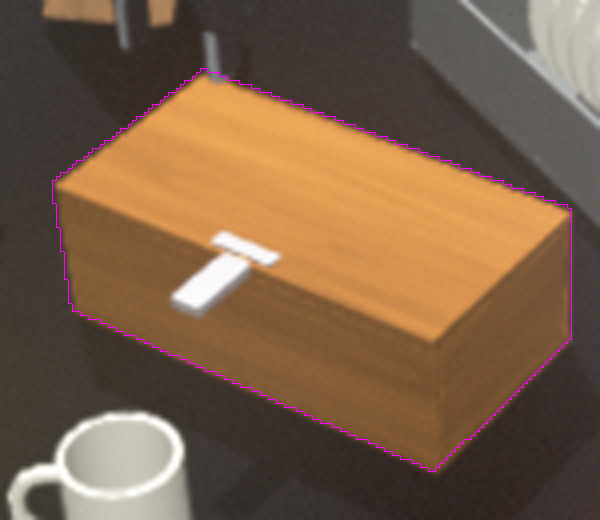

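Request:
play_rows(deltas=[-18,45,0,0,0,0,66,-18,45,0,0,0,0,66,-18,45,0,0,0,0,66,-18,45,0,0,0,0,66,-18,45,0,0,0,0,66,-18,45,0,0,0,0,66,-18,45,0,0,0,0,66,-18,45,0,0,0,0,66,-18,45,0,0,0,0,66,-18,44,0,0,0,0,66,-20,44,0,0,0,0,66,0,0,0,0,0,0,66])

```text
t: 37.95
ee_pos: [0.4801, -0.282, 0.299]
eef_rot: [0.975, 0.222, -0.001, 0.001]
ft_force: [-0.8, 0.3, -0.6]
grip_width: 0.066
grasp_force: 0.0
```

Request:
play_rows(deltas=[0,0,0,0,0,8.4,66,0,0,0,0,0,8.4,66,0,0,0,0,0,8.4,66,0,0,0,0,-9,0,66,0,0,0,0,-9,0,66,0,0,0,0,-9,0,66,0,0,0,0,-9,0,66,0,0,0,0,-9,0,66,0,0,0,0,0,0,66])

```text
t: 39.08
ee_pos: [0.4822, -0.277, 0.2964]
eef_rot: [0.923, 0.008, -0.385, 0.003]
ft_force: [-1.0, -0.8, -1.0]
grip_width: 0.0662
grasp_force: 0.0
```

```bash
cat > st.py <<'E'
from h import *
s=arm.sense();M=R.from_quat(s["eef_rot"]).as_matrix()
print(s["t"],"p",np.round(s["ee_pos"],4),"q",np.round(np.degrees(s["joint_positions"]),0),"w",round(s["grip_width"],4),"gf",round(s["grasp_force"],1),"F",np.round(s["ft_force"],1))
print("x",M[:,0].round(3),"y",M[:,1].round(3),"z",M[:,2].round(3))
import sys
if len(sys.argv)>1:
    t=np.array(list(map(float,sys.argv[1].split(","))));print("tool delta mm",np.round(M.T@(t-s["ee_pos"])*1000,1))
E
python3 st.py .434,-.279,.03
```

```text
39.075 p [ 0.4822 -0.277   0.2964] q [-11.  42.  46.  84.  -3. 103. -52.] w 0.0662 gf 0.0 F [-1.  -0.8 -1. ]
x [ 0.703  0.012 -0.711] y [ 0.017 -1.    -0.   ] z [-0.711 -0.012 -0.703]
tool delta mm [155.5   1.3 221.6]
```

Request:
play_rows(deltas=[39,0.3,0,0,0,0,66,39,0.3,0,0,0,0,66,39,0.3,0,0,0,0,66,38.5,0.3,0,0,0,0,66,0,0,45,0,0,0,66,0,0,45,0,0,0,66,0,0,45,0,0,0,66,0,0,40,0,0,0,66,0,0,0,0,0,0,66])

```text
t: 40.2
ee_pos: [0.4653, -0.2793, 0.0655]
eef_rot: [0.924, 0.005, -0.382, 0.002]
ft_force: [1.5, 1.2, 0.6]
grip_width: 0.0665
grasp_force: 0.0
```

```bash
python3 st.py .434,-.279,.03
```

```text
40.2 p [ 0.4653 -0.2793  0.0655] q [ -8.  56.  40.  92. -11.  83. -54.] w 0.0665 gf 0.0 F [1.5 1.2 0.6]
x [ 0.708  0.009 -0.707] y [ 0.012 -1.    -0.   ] z [-0.707 -0.008 -0.708]
tool delta mm [ 2.9 -0.6 47.2]
```

Request:
play_rows(deltas=[1.5,0,24,0,0,0,66,1.4,0,23,0,0,0,66,0,0,0,0,0,0,66,0,0,0,0,0,0,35,0,0,0,0,0,0,35,0,0,0,0,0,0,35,0,0,0,0,0,0,35,-10,0,-10,0,0,0,35,-28,0,-28,0,0,0,35,-28,0,-28,0,0,0,35,-28,0,-28,0,0,0,35,-28,0,-28,0,0,0,35], squeeze=70)

```text
t: 41.7
ee_pos: [0.4364, -0.2804, 0.2053]
eef_rot: [0.924, 0.006, -0.382, 0.003]
ft_force: [0.3, 0.5, -1.7]
grip_width: 0.0494
grasp_force: 72.6
```

```bash
python3 st.py
```

```text
41.7 p [ 0.4364 -0.2804  0.2053] q [-11.  44.  45.  94.  -5.  92. -52.] w 0.0494 gf 72.6 F [ 0.3  0.5 -1.7]
x [ 0.708  0.01  -0.706] y [ 0.014 -1.     0.   ] z [-0.706 -0.01  -0.708]
```

Request:
play_rows(deltas=[0,0,0,0,0,-10.6,35,0,0,0,0,0,-10.6,35,0,0,0,0,0,-10.6,35,0,0,0,0,0,-10.6,35,0,0,0,0,0,-10.6,35,0,0,0,0,0,-10.6,35,0,0,0,0,0,-10.6,35,0,0,0,0,0,-10.6,35,0,0,0,0,0,-10.6,35,0,0,0,0,0,-10.6,35,0,0,0,0,0,-10.6,35,0,0,0,0,0,-10.6,35])

```text
t: 43.2
ee_pos: [0.4362, -0.2808, 0.2041]
eef_rot: [0.403, 0.832, -0.172, -0.341]
ft_force: [-0.1, -0.3, -2.0]
grip_width: 0.049
grasp_force: 72.4
```

Request:
play_rows(deltas=[0,0,0,0,0,-10.6,35,0,0,0,0,0,-10.6,35,0,0,0,0,0,-10.6,35,0,0,0,0,0,-10.6,35,0,0,0,0,0,-10.6,35,0,0,0,0,0,0,35])

```text
t: 43.95
ee_pos: [0.4361, -0.2809, 0.2038]
eef_rot: [-0.007, 0.924, -0.002, -0.382]
ft_force: [0.2, -0.8, -2.8]
grip_width: 0.049
grasp_force: 72.5
```

```bash
python3 st.py .608,-.379,.2; python3 - <<'E'
from ov import *
a=overlay("scene",[],(120,180,440,440),"/tmp/a.png",2)
b=overlay("side",[],(200,180,500,440),"/tmp/b.png",2)
cv2.imwrite("pics/up1.png",cv2.resize(np.hstack([a,b]),(800,336)))
E
```

```text
43.95 p [ 0.4361 -0.2809  0.2038] q [ 20.  36.  -3.  92.  14.  96. 103.] w 0.049 gf 72.5 F [ 0.2 -0.8 -2.8]
x [-0.708 -0.011  0.706] y [-0.015  1.     0.001] z [-0.706 -0.01  -0.708]
tool delta mm [-123.3 -100.6 -117.7]
```

View pics/up1.png

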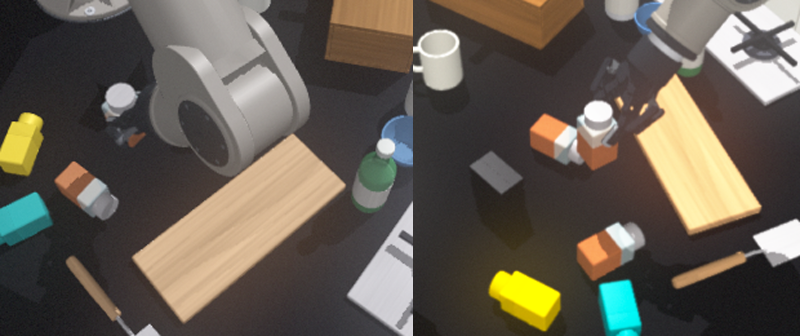

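Request:
play_rows(deltas=[-24.7,-20.1,-23.5,0,0,0,35,-24.7,-20.1,-23.5,0,0,0,35,-24.7,-20.1,-23.5,0,0,0,35,-24.7,-20.1,-23.5,0,0,0,35,-24.7,-20.1,-23.5,0,0,0,35,0,0,0,0,0,0,35,-21,0,21,0,0,0,35,-21,0,21,0,0,0,35,-21,0,21,0,0,0,35,0,0,0,0,0,0,35])

```text
t: 45.3
ee_pos: [0.6069, -0.377, 0.1062]
eef_rot: [-0.008, 0.923, -0.001, -0.385]
ft_force: [1.1, 0.5, -2.3]
grip_width: 0.0492
grasp_force: 73.4
```

```bash
python3 st.py .608,-.379,.085; python3 - <<'E'
from h import *
for c in ("scene","side"):
    viewer.read_camera(c);print([np.round(d["point"],3).tolist() for d in viewer.spot_point(c,"jar0")])
E
```

```text
45.3 p [ 0.6069 -0.377   0.1062] q [ 21.  59.  -1.  59.  16. 105. 109.] w 0.0492 gf 73.4 F [ 1.1  0.5 -2.3]
x [-0.704 -0.014  0.71 ] y [-0.016  1.     0.004] z [-0.71  -0.009 -0.704]
tool delta mm [-15.8  -2.1  14.2]
[[0.393, -0.384, 0.022], [0.34, -0.502, 0.03], [0.231, -0.392, 0.026], [0.599, -0.378, 0.088]]
[[0.342, -0.498, 0.022], [0.44, -0.142, 0.026], [0.396, -0.383, 0.029], [0.23, -0.394, 0.026], [0.6, -0.379, 0.097]]
```

Request:
play_rows(deltas=[-8.5,-1,8.5,0,0,0,35,-5,0,5,0,0,0,35,-1.5,0,1.5,0,0,0,35,0,0,0,0,0,0,35])

```text
t: 46.0
ee_pos: [0.6081, -0.3786, 0.0878]
eef_rot: [-0.008, 0.924, -0.002, -0.383]
ft_force: [0.4, -0.5, -1.4]
grip_width: 0.0493
grasp_force: 73.4
```

Request:
play_rows(deltas=[-1.2,0,1.2,0,0,0,35,0,0,0,0,0,0,35])

```text
t: 46.25
ee_pos: [0.6082, -0.3787, 0.0864]
eef_rot: [-0.008, 0.924, -0.002, -0.383]
ft_force: [-0.9, -0.2, -2.3]
grip_width: 0.0493
grasp_force: 73.4
```

Request:
play_rows(deltas=[-1.4,0,1.4,0,0,0,35,0,0,0,0,0,0,35])

```text
t: 46.5
ee_pos: [0.6085, -0.3787, 0.0855]
eef_rot: [-0.008, 0.924, -0.002, -0.383]
ft_force: [0.6, 2.0, 7.4]
grip_width: 0.0491
grasp_force: 73.9
```

Request:
play_rows(deltas=[-1.2,0,1.2,0,0,0,35,0,0,0,0,0,0,35])

```text
t: 46.75
ee_pos: [0.6086, -0.3786, 0.0855]
eef_rot: [-0.008, 0.924, -0.002, -0.383]
ft_force: [0.2, 4.2, 19.5]
grip_width: 0.0492
grasp_force: 74.9
```

Request:
play_rows(deltas=[0.7,0,-0.7,0,0,0,35,0,0,0,0,0,0,56,0,0,0,0,0,0,66,0,0,0,0,0,0,66,0,0,-20,0,0,0,66,0,0,-40,0,0,0,66,0,0,-40,0,0,0,66,-20,0,-40,0,0,0,66,0,0,0,0,0,0,66])

```text
t: 47.88
ee_pos: [0.6828, -0.3803, 0.1509]
eef_rot: [-0.002, 0.922, 0.002, -0.388]
ft_force: [-0.2, 0.7, -0.9]
grip_width: 0.0659
grasp_force: 0.0
```

```bash
python3 cart.py jar0 .4392,-.1409,296 .3973,-.3818,1.8; python3 st.py .47,-.382,.25;  python3 - <<'E'
from h import *
for c in ("scene","side"):
    viewer.read_camera(c);print([np.round(d["point"],3).tolist() for d in viewer.spot_point(c,"jar0")])
E
```

```text
.4392,-.1409,296 -> [ 0.4381 -0.1437] 302.2 0.386 ['scene', 'side']
.3973,-.3818,1.8 -> [ 0.3972 -0.3818] 1.4 0.148 ['scene', 'side']
48.075 [ 0.6825 -0.3796  0.1511] [-0.003  0.922  0.004 -0.387]
48.075 p [ 0.6825 -0.3796  0.1511] q [ 15.  67.  13.  39.   6. 117. 116.] w 0.066 gf 0.0 F [ 0.5  0.5 -0.5]
x [-0.7   -0.009  0.714] y [-0.003  1.     0.01 ] z [-0.714  0.005 -0.7  ]
tool delta mm [219.4  -0.8  82.5]
[[0.445, -0.14, 0.024], [0.342, -0.502, 0.025], [0.602, -0.38, 0.069], [0.234, -0.391, 0.022], [0.787, 0.034, 0.0], [0.395, -0.384, 0.023]]
[[0.601, -0.382, 0.077], [0.344, -0.498, 0.022], [0.438, -0.143, 0.023], [0.396, -0.383, 0.029], [0.229, -0.394, 0.026], [0.636, -0.25, -0.001]]
```

Request:
play_rows(deltas=[40,0,-15,0,-5,0,66,40,0,-15,0,-10,0,66,40,0,0,0,-10,0,66,40,0,0,0,-10,0,66,0,0,0,0,-10,0,66,0,0,0,0,0,0,66])

```text
t: 49.02
ee_pos: [0.5748, -0.3831, 0.2626]
eef_rot: [0.0, 1.0, 0.004, -0.014]
ft_force: [0.7, 0.9, -0.1]
grip_width: 0.0663
grasp_force: 0.0
```

```bash
python3 st.py .394,-.3818,.13
```

```text
49.025 p [ 0.5748 -0.3831  0.2626] q [ 23.  26.   7.  88.  -3.  68. 121.] w 0.0663 gf 0.0 F [ 0.7  0.9 -0.1]
x [-1.     0.     0.029] y [0.    1.    0.008] z [-0.029  0.008 -1.   ]
tool delta mm [177.    0.2 137.7]
```

Request:
play_rows(deltas=[36,0,0,0,-1.6,-1.5,66,45,0,0,0,0,0,66,48,0,0,0,0,0,66,48,0,0,0,0,0,66,0,0,0,0,0,0,66,0,0,45,0,0,0,66,0,0,45,0,0,0,66,0,0,45,0,0,0,66,0,0,0,0,0,0,66])

```text
t: 50.15
ee_pos: [0.3997, -0.383, 0.1238]
eef_rot: [-0.016, 1.0, 0.007, -0.005]
ft_force: [-0.0, 0.1, 0.4]
grip_width: 0.0662
grasp_force: 0.0
```

```bash
python3 st.py .394,-.3818,.028
```

```text
50.15 p [ 0.3997 -0.383   0.1238] q [ 31.  22.   8. 114.  -4.  45. 133.] w 0.0662 gf 0.0 F [-0.   0.1  0.4]
x [-0.999 -0.031  0.01 ] y [-0.031  0.999  0.014] z [-0.011  0.014 -1.   ]
tool delta mm [ 4.7  0.  95.8]
```

Request:
play_rows(deltas=[4.5,0,45,0,0,0,66,0,0,40,0,0,0,66,0,0,11,0,0,0,66,0,0,0,0,0,0,66,0,0,0,0,0,0,35,0,0,0,0,0,0,35,0,0,0,0,0,0,35,0,0,0,0,0,0,35,0,0,-20,0,0,0,35,-12,34,-20,0,0,0,35,-12,34,0,0,0,0,35,-12,34,0,0,0,0,35])

```text
t: 51.65
ee_pos: [0.4292, -0.2806, 0.0733]
eef_rot: [-0.014, 1.0, 0.004, -0.001]
ft_force: [0.7, 0.2, -2.1]
grip_width: 0.049
grasp_force: 73.4
```

Request:
play_rows(deltas=[0,0,0,0,0,0,35,0,0,25,0,0,0,35,0,0,12,0,0,0,35,0,0,2,0,0,0,35,0,0,0,0,0,0,66,0,0,0,0,0,0,66,0,0,-30,0,0,0,66,0,0,-45,0,0,0,66,0,0,-50,0,0,0,66,0,0,-50,0,0,0,66,-40,0,0,0,0,0,66,0,0,0,0,0,0,66])

```text
t: 53.15
ee_pos: [0.4713, -0.281, 0.2085]
eef_rot: [-0.016, 1.0, 0.005, -0.001]
ft_force: [0.2, -0.3, 0.1]
grip_width: 0.0661
grasp_force: 0.0
```

```bash
python3 cart.py jar0 .437,-.28,1.8; python3 st.py
```

```text
.437,-.28,1.8 -> [ 0.4271 -0.2803] -0.4 0.17 ['scene', 'side']
53.35 [ 0.4679 -0.2816  0.2072] [-0.014  1.     0.005 -0.003]
53.35 p [ 0.4679 -0.2816  0.2072] q [ 18.  15.   8. 111.  -3.  54. 119.] w 0.0656 gf 0.0 F [-0.1  0.3 -0.3]
x [-1.    -0.029  0.005] y [-0.028  1.     0.01 ] z [-0.005  0.01  -1.   ]
```

Request:
play_rows(deltas=[-15,0,0,0,9,0,66,-15,0,0,0,9,0,66,-15,0,0,0,9,0,66,-15,0,0,0,9,0,66,-15,0,0,0,9,0,66,0,0,0,0,0,0,66])

```text
t: 54.1
ee_pos: [0.5381, -0.2777, 0.1793]
eef_rot: [-0.017, 0.921, -0.0, -0.389]
ft_force: [0.0, 0.6, 0.2]
grip_width: 0.0662
grasp_force: 0.0
```

```bash
python3 cart.py jar0 .430,-.28,1.8;python3 st.py .442,-.281,.03
```

```text
.430,-.28,1.8 -> [ 0.4269 -0.2816] 1.4 0.185 ['scene', 'side']
54.3 [ 0.5377 -0.2801  0.186 ] [-0.015  0.923 -0.001 -0.383]
54.3 p [ 0.5377 -0.2801  0.186 ] q [  9.  46.  11.  78.   7. 100. 110.] w 0.0662 gf 0.0 F [ 0.3 -0.   0.4]
x [-0.706 -0.026  0.708] y [-0.028  1.     0.009] z [-0.708 -0.013 -0.706]
tool delta mm [-42.9   0.4 177.9]
```

Request:
play_rows(deltas=[-21,0,0,0,0,0,66,-20.5,0,0,0,0,0,66,0,0.4,45,0,0,0,66,0,0,45,0,0,0,66,0,0,45,0,0,0,66,0,0,30,0,0,0,66,0,0,14,0,0,0,66,0,0,0,0,0,0,66,0,0,0,0,0,0,35,0,0,0,0,0,0,35,0,0,0,0,0,0,35,0,0,0,0,0,0,35])

```text
t: 55.8
ee_pos: [0.4417, -0.2801, 0.0296]
eef_rot: [-0.016, 0.923, -0.001, -0.384]
ft_force: [5.3, 1.2, 7.2]
grip_width: 0.0491
grasp_force: 73.0
```

Request:
play_rows(deltas=[10,0,-10,0,0,0,35,28,0,-28,0,0,0,35,28,0,-28,0,0,0,35,28,0,-28,0,0,0,35,28,0,-28,0,0,0,35,0,0,0,0,0,10.6,35,0,0,0,0,0,10.6,35,0,0,0,0,0,10.6,35,0,0,0,0,0,10.6,35,0,0,0,0,0,10.6,35,0,0,0,0,0,10.6,35,0,0,0,0,0,10.6,35])

```text
t: 57.3
ee_pos: [0.4411, -0.2816, 0.2022]
eef_rot: [0.547, 0.744, -0.233, -0.305]
ft_force: [0.1, 0.5, -2.5]
grip_width: 0.0491
grasp_force: 72.6
```

Request:
play_rows(deltas=[0,0,0,0,0,10.6,35,0,0,0,0,0,10.6,35,0,0,0,0,0,10.6,35,0,0,0,0,0,10.6,35,0,0,0,0,0,10.6,35,0,0,0,0,0,10.6,35,0,0,0,0,0,10.6,35,0,0,0,0,0,10.6,35,0,0,0,0,0,10.6,35,0,0,0,0,0,10.4,35,0,0,0,0,0,0,35])

```text
t: 58.68
ee_pos: [0.4413, -0.2814, 0.2016]
eef_rot: [0.923, 0.016, -0.385, 0.001]
ft_force: [-0.1, 0.0, -2.4]
grip_width: 0.0493
grasp_force: 72.8
```

```bash
python3 st.py .628,-.294,.2;  python3 - <<'E'
from h import *
for c in ("scene","side"):
    viewer.read_camera(c);print([np.round(d["point"],3).tolist() for d in viewer.spot_point(c,"jar0")])
E
```

```text
58.675 p [ 0.4413 -0.2814  0.2016] q [-19.  55.  62.  94. -15.  93. -38.] w 0.0493 gf 72.8 F [-0.1  0.  -2.4]
x [ 0.703  0.029 -0.71 ] y [ 0.03  -0.999 -0.011] z [-0.71  -0.014 -0.704]
tool delta mm [ 132.    18.3 -131.3]
[[0.436, -0.284, 0.188], [0.342, -0.5, 0.029], [0.552, 0.301, -0.003], [0.602, -0.378, 0.067], [0.234, -0.391, 0.025]]
[[0.34, -0.498, 0.024], [0.441, -0.141, 0.023], [0.6, -0.378, 0.076], [0.437, -0.282, 0.189], [0.232, -0.393, 0.022]]
```

Request:
play_rows(deltas=[26.4,3.4,-26.3,0,0,0,35,26.4,3.4,-26.3,0,0,0,35,26.4,3.4,-26.3,0,0,0,35,26.4,3.4,-26.3,0,0,0,35,26.4,3.4,-26.3,0,0,0,35,0,0,0,0,0,0,35,22,0,22,0,0,0,35,22,0,22,0,0,0,35,21,0,21,0,0,0,35,0,0,0,0,0,0,35])

```text
t: 60.12
ee_pos: [0.6263, -0.2916, 0.1049]
eef_rot: [0.922, 0.016, -0.387, 0.0]
ft_force: [1.2, 0.6, -2.9]
grip_width: 0.0491
grasp_force: 73.7
```

```bash
python3 st.py .628,-.294,.0865
```

```text
60.125 p [ 0.6263 -0.2916  0.1049] q [ -9.  71.  55.  64. -25. 104. -47.] w 0.0491 gf 73.7 F [ 1.2  0.6 -2.9]
x [ 0.701  0.029 -0.713] y [ 0.029 -1.    -0.012] z [-0.713 -0.012 -0.701]
tool delta mm [14.2  2.7 11.7]
```

Request:
play_rows(deltas=[10,2.5,8,0,0,0,35,3.5,0,3.5,0,0,0,35,0,0,0,0,0,0,35])

```text
t: 60.5
ee_pos: [0.6288, -0.2948, 0.0905]
eef_rot: [0.923, 0.015, -0.385, 0.001]
ft_force: [-0.2, -1.0, -3.7]
grip_width: 0.0492
grasp_force: 73.7
```

Request:
play_rows(deltas=[1.2,0,1.2,0,0,0,35,0,0,0,0,0,0,35])

```text
t: 60.75
ee_pos: [0.6289, -0.2947, 0.0891]
eef_rot: [0.923, 0.015, -0.385, 0.001]
ft_force: [0.1, 0.4, -2.2]
grip_width: 0.0494
grasp_force: 73.7
```

Request:
play_rows(deltas=[1.2,0,1.2,0,0,0,35,0,0,0,0,0,0,35])

```text
t: 61.0
ee_pos: [0.6288, -0.2946, 0.0871]
eef_rot: [0.923, 0.015, -0.385, 0.001]
ft_force: [-0.2, 0.4, -2.0]
grip_width: 0.0495
grasp_force: 73.7
```

Request:
play_rows(deltas=[1,0,1,0,0,0,35,0,0,0,0,0,0,35])

```text
t: 61.25
ee_pos: [0.6287, -0.2947, 0.0856]
eef_rot: [0.923, 0.015, -0.385, 0.001]
ft_force: [0.8, -0.0, -3.6]
grip_width: 0.0493
grasp_force: 73.7
```

Request:
play_rows(deltas=[1,0,1,0,0,0,35,0,0,0,0,0,0,35])

```text
t: 61.5
ee_pos: [0.6288, -0.2947, 0.0848]
eef_rot: [0.923, 0.015, -0.385, 0.001]
ft_force: [0.5, 0.5, 2.8]
grip_width: 0.0493
grasp_force: 74.3
```

Request:
play_rows(deltas=[0,0,0,0,0,0,56,0,0,0,0,0,0,62,0,0,0,0,0,0,62,0,0,-20,0,0,0,62,0,0,-40,0,0,0,62,0,0,-40,0,0,0,62,-40,0,-15,0,5,0,62,-40,0,-15,0,10,0,62,-40,0,0,0,10,0,62,-40,0,0,0,10,0,62,0,0,0,0,10,0,62,0,0,0,0,0,0,62])

```text
t: 63.0
ee_pos: [0.5885, -0.2983, 0.2664]
eef_rot: [1.0, 0.013, -0.003, -0.006]
ft_force: [-0.2, 0.6, 0.8]
grip_width: 0.0624
grasp_force: 0.0
```

```bash
python3 cart.py jar0 .4392,-.1409,296; python3 st.py .50,-.18,.25;  python3 - <<'E'
from h import *
for c in ("scene","side"):
    viewer.read_camera(c);print([np.round(d["point"],3).tolist() for d in viewer.spot_point(c,"jar0")])
E
```

```text
.4392,-.1409,296 -> [ 0.4391 -0.1441] 295.3 0.105 ['side']
63.2 [ 0.5919 -0.2971  0.2643] [ 1.     0.016 -0.006 -0.005]
63.2 p [ 0.5919 -0.2971  0.2643] q [-19.  36.  62.  94. -33.  71. -38.] w 0.0619 gf 0.0 F [0.2 0.5 0.3]
x [ 0.999  0.031 -0.012] y [ 0.031 -0.999 -0.01 ] z [-0.012  0.009 -1.   ]
tool delta mm [ -88.  -119.8   16.5]
[[0.621, -0.293, 0.069], [0.341, -0.503, 0.025], [0.233, -0.389, 0.024], [0.601, -0.38, 0.067]]
[[0.603, -0.379, 0.078], [0.623, -0.291, 0.075], [0.229, -0.392, 0.025], [0.44, -0.139, 0.026], [0.342, -0.498, 0.025]]
```

Request:
play_rows(deltas=[0,0,0,0,0.7,9.5,66,0,0,0,0,0,9.5,66,0,0,0,0,0,9.5,66,0,0,0,0,0,9.5,66,0,0,0,0,0,9.5,66,0,0,0,0,0,9.5,66,0,0,0,0,0,9.5,66,-42,14,15,0,0,0,66,-42,14,15,0,0,0,66,-42,14,15,0,0,0,66,-42,14,15,0,0,0,66,-42,14,15,0,0,0,66])

```text
t: 64.9
ee_pos: [0.4375, -0.136, 0.1903]
eef_rot: [0.844, -0.536, -0.002, -0.003]
ft_force: [0.5, 0.1, 0.6]
grip_width: 0.066
grasp_force: 0.0
```

Request:
play_rows(deltas=[0,0,0,0,0,0,66])

```text
t: 65.03
ee_pos: [0.4366, -0.1341, 0.1899]
eef_rot: [0.845, -0.535, -0.003, -0.005]
ft_force: [0.1, 0.7, -0.6]
grip_width: 0.0658
grasp_force: 0.0
```

```bash
python3 st.py .438,-.138,.028;python3 cart.py jar0 .4392,-.1409,296
```

```text
65.025 p [ 0.4366 -0.1341  0.1899] q [ -53.   24.   78.  125.  -31.   54. -111.] w 0.0658 gf 0.0 F [ 0.1  0.7 -0.6]
x [ 0.428 -0.904 -0.011] y [-0.904 -0.428 -0.005] z [-0.     0.012 -1.   ]
tool delta mm [  5.9   1.2 161.9]
.4392,-.1409,296 -> [ 0.4392 -0.1408] 296.0 0.13 ['scene', 'side']
65.225 [ 0.4392 -0.1375  0.1913] [ 0.844 -0.536 -0.001 -0.004]
```

Request:
play_rows(deltas=[2,0.5,45,0,0,0,66,0,0,45,0,0,0,66,0,0,40,0,0,0,66,0,0,30,0,0,0,66,0,0,2,0,0,0,66,0,0,0,0,0,0,66,0,0,0,0,0,0,35,0,0,0,0,0,0,35,0,0,0,0,0,0,35,0,0,0,0,0,0,35,0,0,-15,0,0,0,35,0,0,-40,0,0,0,35])

```text
t: 66.72
ee_pos: [0.4384, -0.1376, 0.0845]
eef_rot: [0.844, -0.536, -0.002, -0.004]
ft_force: [0.4, 0.4, -1.7]
grip_width: 0.0493
grasp_force: 73.4
```

Request:
play_rows(deltas=[0,0,0,0,0,-9.2,35,0,0,0,0,0,-9.2,35,0,0,0,0,0,-9.2,35,0,0,0,0,0,-9.2,35,0,0,0,0,0,-9.2,35,0,0,0,0,0,-9.2,35,0,0,0,0,0,-9.2,35,0,0,0,0,0,0,35])

```text
t: 67.72
ee_pos: [0.4392, -0.1377, 0.0846]
eef_rot: [1.0, -0.004, 0.001, -0.005]
ft_force: [-0.7, -0.2, -2.9]
grip_width: 0.049
grasp_force: 73.4
```

```bash
python3 st.py .44,-.19,.032
```

```text
67.725 p [ 0.4392 -0.1377  0.0846] q [-25.  23.  42. 129. -27.  37. -53.] w 0.049 gf 73.4 F [-0.7 -0.2 -2.9]
x [ 1.    -0.008  0.003] y [-0.008 -1.    -0.01 ] z [ 0.003  0.01  -1.   ]
tool delta mm [ 1.1 52.8 52.1]
```

Request:
play_rows(deltas=[0,26,0,0,0,0,35,0,27,0,0,0,0,35,0,0,30,0,0,0,35,0,0,18,0,0,0,35,0,0,6,0,0,0,35,0,0,0,0,0,0,35,0,0,0,0,0,0,66,0,0,0,0,0,0,66,0,0,-40,0,0,0,66,0,0,-50,0,0,0,66,0,0,-50,0,0,0,66,0,0,-30,0,0,0,66])

```text
t: 69.22
ee_pos: [0.4387, -0.192, 0.2016]
eef_rot: [1.0, -0.004, 0.002, -0.005]
ft_force: [1.1, -0.6, -0.6]
grip_width: 0.066
grasp_force: 0.0
```

Request:
play_rows(deltas=[15,0,0,0,-9,0,66,15,0,0,0,-9,0,66,15,0,0,0,-9,0,66,15,0,0,0,-9,0,66,15,0,0,0,-9,0,66,0,0,0,0,0,0,66])

```text
t: 69.97
ee_pos: [0.5085, -0.1913, 0.1731]
eef_rot: [0.923, -0.001, -0.386, -0.005]
ft_force: [-0.1, -0.4, 0.9]
grip_width: 0.066
grasp_force: 0.0
```

```bash
python3 cart.py jar0 .444,-.19,0;python3 st.py .456,-.19,.03
```

```text
.444,-.19,0 -> [ 0.4407 -0.1896] -3.1 0.255 ['scene', 'side']
70.175 [ 0.5076 -0.1926  0.1783] [ 0.925 -0.002 -0.38  -0.006]
70.175 p [ 0.5076 -0.1926  0.1783] q [-17.  50.  45.  88. -13.  96. -58.] w 0.0659 gf 0.0 F [-0.3 -0.1  1.4]
x [ 0.711 -0.    -0.704] y [-0.009 -1.    -0.008] z [-0.704  0.012 -0.71 ]
tool delta mm [ 67.7  -0.9 141.7]
```

Request:
play_rows(deltas=[33,-0.5,0,0,0,0,66,33,-0.5,0,0,0,0,66,0,0,0,0,0,0,66,0,0,45,0,0,0,66,0,0,45,0,0,0,66,0,0,35,0,0,0,66,0,0,17.5,0,0,0,66,0,0,0,0,0,0,66,0,0,0,0,0,0,35,0,0,0,0,0,0,35,0,0,0,0,0,0,35,0,0,0,0,0,0,35])

```text
t: 71.68
ee_pos: [0.4556, -0.1897, 0.0308]
eef_rot: [0.925, -0.002, -0.381, -0.005]
ft_force: [2.6, 1.8, 8.6]
grip_width: 0.0493
grasp_force: 72.8
```

Request:
play_rows(deltas=[-10,0,-10,0,0,0,35,-28,0,-28,0,0,0,35,-28,0,-28,0,0,0,35,-28,0,-28,0,0,0,35,-28,0,-28,0,0,0,35,0,0,0,0,0,-10.6,35,0,0,0,0,0,-10.6,35,0,0,0,0,0,-10.6,35,0,0,0,0,0,-10.6,35,0,0,0,0,0,-10.6,35,0,0,0,0,0,-10.6,35,0,0,0,0,0,-10.6,35])

```text
t: 73.18
ee_pos: [0.4541, -0.1914, 0.2031]
eef_rot: [0.737, 0.558, -0.3, -0.235]
ft_force: [-1.7, -1.1, -3.0]
grip_width: 0.0492
grasp_force: 72.8
```

Request:
play_rows(deltas=[0,0,0,0,0,-10.6,35,0,0,0,0,0,-10.6,35,0,0,0,0,0,-10.6,35,0,0,0,0,0,-10.6,35,0,0,0,0,0,-10.6,35,0,0,0,0,0,-10.6,35,0,0,0,0,0,-10.6,35,0,0,0,0,0,-10.6,35,0,0,0,0,0,-10.6,35,0,0,0,0,0,-10.4,35,0,0,0,0,0,0,35])

```text
t: 74.55
ee_pos: [0.4539, -0.1917, 0.2028]
eef_rot: [0.003, 0.924, 0.005, -0.381]
ft_force: [-0.2, -0.4, -2.4]
grip_width: 0.0492
grasp_force: 72.7
```

```bash
python3 st.py .648,-.205,.2;  python3 - <<'E'
from h import *
for c in ("scene","side"):
    viewer.read_camera(c);print([np.round(d["point"],3).tolist() for d in viewer.spot_point(c,"jar0")])
E
```

```text
74.55 p [ 0.4539 -0.1917  0.2028] q [12. 35. -2. 93.  8. 96. 97.] w 0.0492 gf 72.7 F [-0.2 -0.4 -2.4]
x [-0.709  0.001  0.705] y [0.009 1.    0.008] z [-0.705  0.012 -0.709]
tool delta mm [-139.6  -11.6 -135. ]
[[0.451, -0.19, 0.189], [0.342, -0.503, 0.026], [0.231, -0.391, 0.028], [0.622, -0.296, 0.066], [0.602, -0.379, 0.065]]
[[0.448, -0.193, 0.187], [0.625, -0.295, 0.072], [0.444, 0.249, 0.108], [0.342, -0.496, 0.025], [0.599, -0.378, 0.08], [0.231, -0.393, 0.024], [0.759, 0.137, 0.002]]
```

Request:
play_rows(deltas=[-23.3,-1.9,-22.5,0,0,0,35,-23.3,-1.9,-22.5,0,0,0,35,-23.3,-1.9,-22.5,0,0,0,35,-23.3,-1.9,-22.5,0,0,0,35,-23.3,-1.9,-22.5,0,0,0,35,-23.3,-1.9,-22.5,0,0,0,35,0,0,0,0,0,0,35,-22,0,22,0,0,0,35,-22,0,22,0,0,0,35,-21,0,21,0,0,0,35,0,0,0,0,0,0,35])

```text
t: 76.12
ee_pos: [0.6469, -0.2026, 0.1045]
eef_rot: [0.002, 0.923, 0.006, -0.384]
ft_force: [0.6, -0.2, -2.1]
grip_width: 0.0491
grasp_force: 73.4
```

```bash
python3 st.py .648,-.205,.0875
```

```text
76.125 p [ 0.6469 -0.2026  0.1045] q [ 10.  58.  -1.  62.   7. 105.  97.] w 0.0491 gf 73.4 F [ 0.6 -0.2 -2.1]
x [-0.705 -0.001  0.709] y [0.008 1.    0.009] z [-0.709  0.012 -0.705]
tool delta mm [-12.9  -2.6  11.2]
```

Request:
play_rows(deltas=[-10,-1.5,9,0,0,0,35,-2,0,2,0,0,0,35,0,0,0,0,0,0,35])

```text
t: 76.5
ee_pos: [0.649, -0.2043, 0.0908]
eef_rot: [0.002, 0.924, 0.006, -0.382]
ft_force: [-0.5, 0.5, -2.7]
grip_width: 0.0491
grasp_force: 73.4
```

Request:
play_rows(deltas=[-1.2,0,1.2,0,0,0,35,0,0,0,0,0,0,35])

```text
t: 76.75
ee_pos: [0.649, -0.2043, 0.089]
eef_rot: [0.002, 0.924, 0.006, -0.382]
ft_force: [0.4, 0.3, -2.5]
grip_width: 0.0493
grasp_force: 73.4
```

Request:
play_rows(deltas=[-1,0,1,0,0,0,35,0,0,0,0,0,0,35])

```text
t: 77.0
ee_pos: [0.6489, -0.2042, 0.0873]
eef_rot: [0.002, 0.924, 0.006, -0.382]
ft_force: [0.2, -0.3, -3.3]
grip_width: 0.0493
grasp_force: 73.4
```

Request:
play_rows(deltas=[-1,0,1,0,0,0,35,0,0,0,0,0,0,35])

```text
t: 77.25
ee_pos: [0.6489, -0.2042, 0.0858]
eef_rot: [0.002, 0.924, 0.006, -0.382]
ft_force: [-0.0, 0.1, -2.6]
grip_width: 0.0491
grasp_force: 73.4
```

Request:
play_rows(deltas=[-1,0,1,0,0,0,35,0,0,0,0,0,0,35])

```text
t: 77.5
ee_pos: [0.6489, -0.2042, 0.0846]
eef_rot: [0.002, 0.924, 0.006, -0.382]
ft_force: [-0.1, 0.0, -3.2]
grip_width: 0.0492
grasp_force: 73.6
```

Request:
play_rows(deltas=[-1,0,1,0,0,0,35,0,0,0,0,0,0,35])

```text
t: 77.75
ee_pos: [0.6491, -0.2041, 0.0843]
eef_rot: [0.002, 0.924, 0.005, -0.382]
ft_force: [1.6, 1.2, 7.8]
grip_width: 0.0493
grasp_force: 74.3
```

Contact. Release and retreat, then check everything.

Request:
play_rows(deltas=[0,0,0,0,0,0,56,0,0,0,0,0,0,62,0,0,0,0,0,0,62,0,0,-20,0,0,0,62,0,0,-40,0,0,0,62,0,0,-40,0,0,0,62,40,0,-15,0,-5,0,62,40,0,-15,0,-10,0,62,40,0,0,0,-10,0,62,40,0,0,0,-10,0,62,0,0,-40,0,-10,0,62,0,0,-40,0,0,0,62])

```text
t: 79.25
ee_pos: [0.6219, -0.2077, 0.3427]
eef_rot: [0.005, 1.0, 0.004, -0.012]
ft_force: [1.2, 0.7, 0.9]
grip_width: 0.0622
grasp_force: 0.0
```

```bash
python3 st.py; python3 - <<'E'
from h import *
for c in ("scene","side"):
    cv2.imwrite(f"pics/{c}_end.png",viewer.read_camera(c)[:,:,::-1])
    for l in ("jar0","lid_tab"):
        print(l,[np.round(d["point"],3).tolist() for d in viewer.spot_point(c,l)])
E
```

```text
79.25 p [ 0.6219 -0.2077  0.3427] q [ 16.  20.  -4.  87.   1.  75. 101.] w 0.0622 gf 0.0 F [1.2 0.7 0.9]
x [-1.     0.009  0.024] y [0.009 1.    0.009] z [-0.024  0.009 -1.   ]
jar0 [[0.603, -0.378, 0.069], [0.342, -0.5, 0.029], [0.623, -0.297, 0.07], [0.647, -0.201, 0.07], [0.232, -0.394, 0.026]]
lid_tab [[0.442, 0.251, 0.111], [0.76, 0.141, 0.001]]
jar0 [[0.643, -0.203, 0.071], [0.342, -0.496, 0.024], [0.623, -0.294, 0.072], [0.23, -0.393, 0.027], [0.602, -0.379, 0.073]]
lid_tab [[0.446, 0.252, 0.11]]
```

View pics/side_end.png

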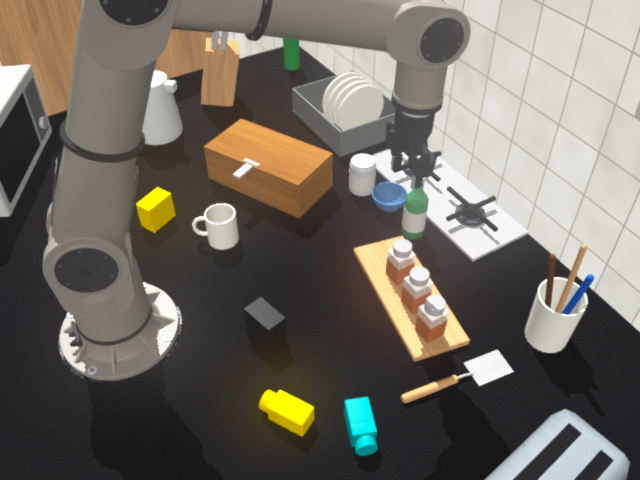

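View pics/scene_end.png

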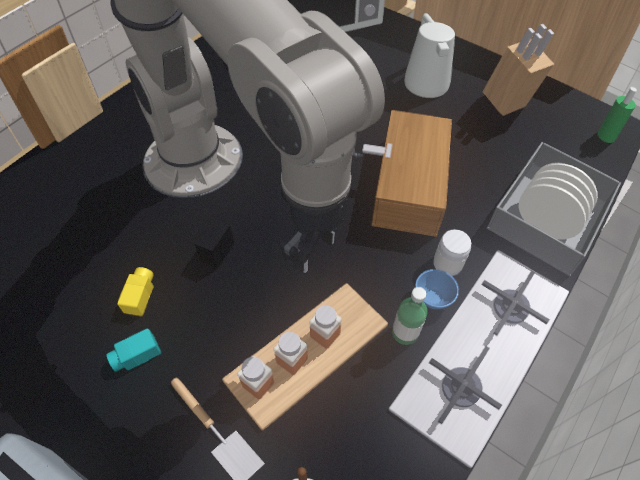

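The three jars stand upright on the board: side (400,260), (416,290) and (431,320); scene (325,325), (290,350) and (255,377). The chest is shut (side 268,165) with the cartons inside. The look-alikes and bystanders have not moved.

```bash
python3 -c "
from h import *
print(order.sign_off())"
```

```text
the job is handed in; nothing more can be done
None
```

The job is handed in, with no verdict returned: all three tea cartons are in the shut chest, all three fallen jars stand upright on the board, and the look-alikes and other things stayed where they were.

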